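# Free a stuck tube-block insert with the ejector

### The job

The aluminium insert is sunk flush in the well of the raised grey stand. Take the C-shaped ejector, bring its pin under the stand and poke the insert up through the hole in the well's floor until the spring catches hold it standing proud, then take the ejector out and stand it upright on the bench clear of the stand. Lift the insert out and set it upright in the shallow steel tray without dropping it; leave the bottle, tube rack and tip box alone.

Things in the scene. Friction and masses are not known exactly. Their poses are not given: they have to be found in the camera images.
- stand: Fixed grey block on two end legs, 76 (x) x 98 (y) x 136 mm tall. The well in its top is 48 (x) x 66 (y) mm and 60 mm deep, with an 8 mm thick floor that has a 36 mm round hole in its middle; the floor's underside is 68 mm above the bench. Origin: on the bench, below the centre of the well; z up.
- passage (a point): Middle of the open passage under the block, running straight through along the stand's x, open at both sides: 68 mm high, 80 mm wide between the leg panels at the stand's +y and -y ends, 73 mm wide between their feet (6 mm tall, 100 mm long in x). 34 mm above the bench, below the hole.
- well (a point): Centre of the top face of the well's floor, 76 mm above the bench; the hole lies here and the seated insert's underside rests at this height.
- well_mouth (a point): Centre of the well's mouth, 136 mm up. In the +y and -y walls two white sprung catches (4 N each) press on the insert's ends, and snap in under its shoulders once it is pushed up 29 mm; they then hold it up alone, its top about 28 mm proud, and do not hinder lifting it out. It can be pushed up at most about 38 mm.
- insert: Loose aluminium block with six tube wells in its top, 46 (x) x 64 (y) x 60 mm tall, about 0.35 kg; its bottom 18 mm is a foot narrowed to 54 mm in y, so shoulders 5 mm wide look down at both y ends. Starts seated in the well, top flush with the stand's top, axes along those of the stand. Pushing it up takes about 10 N. Origin: centre of its underside; z up.
- insert_top (a point): Centre of the insert's top face, 60 mm above its origin.
- ejector: Loose steel C-shaped tool, 0.4 kg, 232 mm tall, standing upright on its base plate: x from -70 to +30 mm, 52 mm wide in y, 8 mm thick. An upright pin of 18 mm diameter stands on it at the origin; a spine joins it to an upper arm with a handle straight above the pin. The C's mouth opens to its +x. Origin: underside of the base, on the axis of pin and handle; z up.
- handle (a point): Middle of the ejector's black handle, 212 mm above its underside, where to grip it: upright, 30 (x) x 28 (y) mm, from 184 to 232 mm up. The upper arm below it, 30 mm wide, has its underside 172 mm up, so it also clears the top of the raised insert (164 mm) while the base passes under the block.
- spine (a point): Middle of the ejector's upright spine, 12 mm thick, 30 mm wide, at x = -62 mm; 56 mm are free between it and the pin's axis.
- pin_tip (a point): Top of the ejector's pin, 54 mm above its underside.
- tray: Fixed shallow open steel tray, 150 (x) x 130 (y) mm, rim 14 mm high, wall 4 mm, floor 4 mm thick. Origin: centre of its underside on the bench.
- bottle: Brown bottle with yellow cap, 60 mm diameter, 120 mm tall, a bystander. Origin: centre of its underside.
- tube_rack: White rack full of tubes, 100 x 160 x 51 mm, a bystander. Origin: centre of its underside.
- tip_box: Green box with clear lid, 85 x 125 x 70 mm, a bystander. Origin: centre of its underside.
Things that resemble listed ones, but are neither listed nor needed, are in the scene too. What is shaped like the ejector but purple is not meant.

How it is judged:
By the outcome, as a careful person would: the job done as asked, in the order asked, and still so for the second after the job is handed in, with the robot touching nothing.
It also fails if it takes over 64 s, if anything falls off the work surface, if the arm or the gripper's body presses on something with over 40 N, if the wrist force passes 120 N, or if a joint passes its speed limit or range.

### The arm

A 6-joint arm with a two-finger parallel gripper is mounted at the origin on the work surface. World frame = base frame: x ahead of the robot, y to its left, z up, the work surface at z = 0. Lengths are in m, angles in rad, forces in N, time in s.
With the tool pointing down it reaches from about 0.35 to 0.975 m from the base axis. Payload 4.9 kg.
Tool frame: the origin (TCP) lies at the very end of the fingers, on their centre line; the grasp point (between the pads) lies 19 mm behind it (ctrl.grip_point_offset is the distance from the TCP to the grasp point, in m); z points along the fingers, y is the line along which they close (so a half turn about z gives the same grasp; the last joint's range is limited). The gripper opens to 85 mm and grips with 20 to 120 N. Pads are 22 mm wide; open, the fingers measure 114 mm over their backs; the gripper's body (76 mm by 85 mm) begins 54 mm behind the grasp point. The pads swing forward as they close: fully open they stand 13 mm farther back than shut.
Start: joints at [1.19, 0.053, 1.613, -0, 1.476, -0.119], TCP at [0.162, 0.604, 0.231] pointing down, gripper open.
Joint ranges: [-3.01, 3.01], [-1.01, 2.22], [0.06, 2.58], [-1.02, 4.17], [0.09, 2.62], [-3.14, 3.14]. Speed limits (rad/s): [2.57, 2.57, 3.14, 3.14, 3.14, 3.14].

### API

Orientations are given as a rotation vector (axis times angle).
In Python, from station import ctrl gives the robot as it stands.
- The arm moves only by the tool send_rows, never from a script. Its argument "rows" is a list of rows, each a list of 3 entries, a list of its own where there are three numbers: the finger opening in cm, from 0 to 8.54, then the shift along the tool's x, y, z in cm, then the turn about the tool's z in degrees. A call has 1 to 10 rows; each row shifts and turns the commanded pose from where the row before left it, along the tool's axes as they then stand; what a row does not reach is not made up. A row lasts 1/8 s, in which the tool goes at most 62.5 mm and 10.7 degrees, less where a joint would pass 70% of its speed; a pose out of reach is approached as far as the arm can. A call with a gripper value outside its range is refused whole. The fingers move at their own pace and stop on an object; "newtons" is the grip in N (left out, the last holds). Time passes only in rows, so rows that do not move let the fingers close. It gives the time, the measured TCP pose, the force, the opening and the grip force at its end, in the units of the state.
- ctrl.get_obs(): the state, without advancing time (a new reading comes with each control period).
- ctrl.get_image(name): name is "side" or "top"; returns a dict with "frame" (480x640x3 uint8, red, green, blue), "range_z" (480x640 float32, m along the optical axis (not along the pixel's ray), 0 where there is no reading), "fx", "fy", "cx", "cy" (pixels), "cam_to_world" (4x4, takes a point from camera to world coordinates). Camera axes: x right, y down, z forward; pixel columns grow to the right and rows downward; lengths in m; the calibration is good to about 2 mm. A picture is of the moment at which its call begins.
- ctrl.finish_job(): hands the job in; it is judged then, once.
The state is a dict: "t": time; "q": joint angles; "dq": joint speeds; "effort": joint torques, N m; "tool_pos": TCP position; "tool_rot": TCP orientation; "contact_force": force on the tool from outside, world axes, zero at the start; "wrist_torque": the same for the moment, N m; "opening": finger opening in m; "grip_force": force on a finger pad.
Only numpy, scipy, OpenCV 4.12 (cv2) and the standard library are available. Lean on these libraries where they do the work, as an engineer would, in place of code of your own. Each camera call takes 0.05 s, during which the arm holds its last target. There are 200 camera calls.

## Working session

There is one attempt and no reset: what is moved stays moved. The work goes in short steps, Python scripts to look and compute and a tool call to move; the robot and the scene stay as the last step left them, time stands still between calls to the robot, and variables do not carry over. Pictures are saved under pics/ and viewed, at most 10 in all, crops included, and the job is handed in when it is done.

Besides the shell and the picture viewer there is one more tool, called after "Request:" by a JSON object that holds its "method" and its "body", one argument or row to a line. send_rows: Moves the arm, as the interface text tells. Its arguments: {"type":"object","properties":{"rows":{"type":"array","items":{"type":"array"}},"newtons":{"type":"number"}},"required":["rows"]}

```bash
mkdir -p pics
cat > h.py <<'E'
import numpy as np, cv2
from station import ctrl
def grab(n):
    d=ctrl.get_image(n); np.savez('/tmp/%s.npz'%n,**d); return d
def pts(d):
    z=d['range_z']; v,u=np.mgrid[0:480,0:640]
    p=np.stack([(u-d['cx'])/d['fx']*z,(v-d['cy'])/d['fy']*z,z,np.ones_like(z)],-1)@np.array(d['cam_to_world']).T
    p=p[...,:3].copy(); p[z==0]=np.nan; return p
E
python3 - <<'E'
from h import *
for n in('top','side'):
    d=grab(n); cv2.imwrite(f'pics/{n}0.png',d['frame'][...,::-1]); print(n,d['fx'],np.round(d['cam_to_world'],3))
print(ctrl.get_obs())
E
```

```text
top 443.1772543558404 [[ 0.007 -0.984  0.178  0.396]
 [-0.999 -0.013 -0.03  -0.041]
 [ 0.032 -0.178 -0.983  0.967]
 [ 0.     0.     0.     1.   ]]
side 464.3655527748251 [[-1.    -0.02  -0.002  0.543]
 [-0.009  0.56  -0.828  0.797]
 [ 0.018 -0.828 -0.56   0.71 ]
 [ 0.     0.     0.     1.   ]]
{'t': 0.1, 'q': array([ 1.19000071e+00,  5.33169131e-02,  1.61420205e+00, -2.87851723e-05,
        1.47599766e+00, -1.19020428e-01]), 'dq': array([-0.00018756, -0.00054989, -0.00272878,  0.00220328,  0.00067701,
        0.00094931]), 'effort': array([-3.34794195e-04, -3.94906712e+01, -3.71361709e+01, -8.81671644e-05,
        3.94283808e-03, -8.54761595e-06]), 'tool_pos': array([0.16154863, 0.60315676, 0.2301427 ]), 'tool_rot': array([-4.09959495e-01, -3.11427583e+00,  2.93899075e-03]), 'contact_force': array([-0.65345373, -0.28534383, -0.44731315]), 'wrist_torque': array([0.03533395, 0.00743566, 0.00120269]), 'grip_force': 0.0, 'opening': 0.08515087227127802}
```

View pics/top0.png

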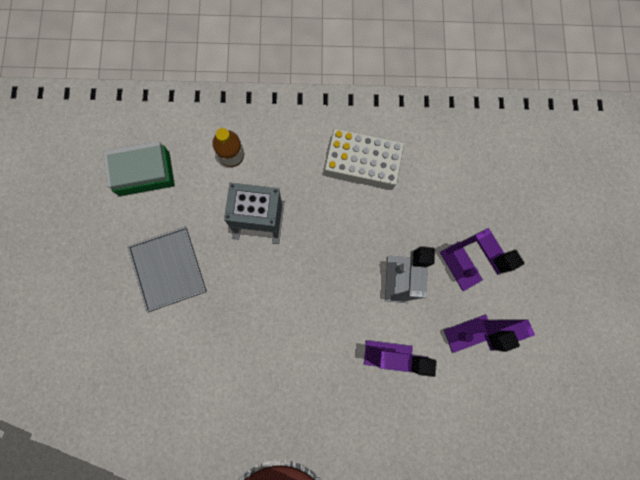

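View pics/side0.png

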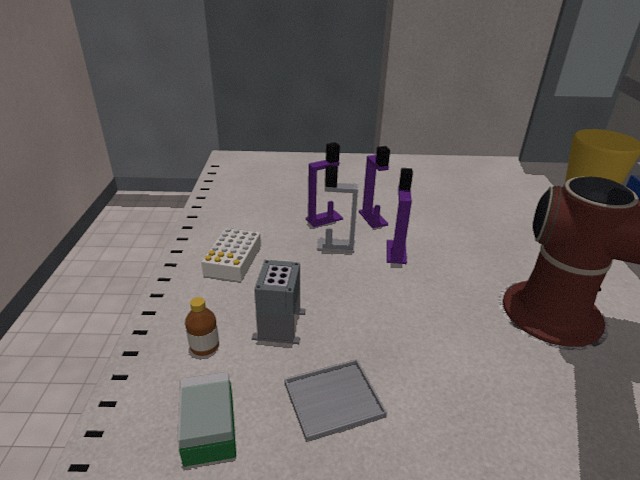

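Top view: the grey ejector is at about (405,272), with its handle at (424,257). The look-alikes at (482,262), (487,333) and (400,357) are purple, so the grey one fits the description. The stand is at (253,208), the tray at (168,270). I'll measure these and confirm the ejector in a crop.

Run:
```python
from h import *
T=dict(np.load('/tmp/top.npz'));S=dict(np.load('/tmp/side.npz'))
P=pts(T);Q=pts(S)
def rect(name,p,m):
    q=p[m][:,:2]; 
    r=cv2.minAreaRect((q*1000).astype(np.float32)); print(name,len(q),np.round(r[0],1),np.round(r[1],1),round(r[2],1),'z',np.round(np.nanpercentile(p[m][:,2],[2,50,98]),4))
def box(u0,u1,v0,v1):
    m=np.zeros((480,640),bool); m[v0:v1,u0:u1]=1; return m
zt=P[...,2]; zs=Q[...,2]
rect('stand top',P,box(215,295,170,250)&(abs(zt-.136)<.006))
fr=T['frame'].astype(int); b=fr.sum(-1)
rect('insert bright',P,box(215,295,170,250)&(abs(zt-.136)<.006)&(b>380))
rect('tray',P,box(120,215,220,320)&(zt>.008)&(zt<.02))
rect('tray all',P,box(120,215,220,320)&(zt>.0025)&(zt<.02))
e=box(375,440,235,310)
rect('handle top',P,e&(abs(zt-.232)<.006))
rect('base top',P,e&(abs(zt-.008)<.0035))
rect('pin',P,e&(abs(zt-.054)<.004))
rect('arm',P,e&(abs(zt-.184)<.004))
e=box(310,362,140,262)
rect('S handle',Q,e&(abs(zs-.232)<.006)&(Q[...,0]<.6)&(Q[...,1]>-.4))
rect('S arm',Q,e&(abs(zs-.184)<.003))
rect('S base',Q,e&(abs(zs-.008)<.0035)&(Q[...,1]>-.4))
rect('S stand',Q,box(240,320,250,350)&(abs(zs-.136)<.004))
rect('S tray',Q,box(270,400,350,450)&(zs>.008)&(zs<.02))
for n,z in(('bottle',box(205,245,120,170)),('rack',box(315,410,120,195)),('tip',box(100,180,135,200))):
    rect(n,P,z&(zt>.03))
a=cv2.resize(T['frame'][225:315,350:470],None,fx=3,fy=3);c=cv2.resize(S['frame'][130:270,290:420],None,fx=2,fy=2)
im=np.zeros((280,640,3),np.uint8);im[:270,:360]=a;im[:280,370:630]=c;cv2.imwrite('pics/crop.png',im[...,::-1])
```

```text
stand top 1960 [618.1  57.4] [98.4 76.6] 83.7 z [0.1316 0.1357 0.1387]
insert bright 410 [618.   57.2] [62.7 44.9] 84.7 z [0.1328 0.1357 0.1382]
tray 598 [505.5 249.8] [151.1 131. ] 20.2 z [0.0082 0.0127 0.0163]
tray all 3347 [506.1 250.2] [217.  202.1] 2.6 z [0.0026 0.0044 0.0149]
handle top 292 [ 507.6 -251.5] [27.  30.7] 87.8 z [0.2269 0.2313 0.2338]
base top 780 [ 481.4 -259.3] [156.4 108.3] 57.1 z [0.0047 0.0078 0.0106]
pin 61 [ 478.5 -247. ] [22.9 76.5] 84.6 z [0.0504 0.0532 0.0567]
arm 542 [ 481.2 -250. ] [30.8 82.6] 85.6 z [0.1809 0.1836 0.1863]
S handle 149 [ 506.3 -317.1] [164.4  35.4] 86.1 z [0.226  0.2324 0.2358]
S arm 272 [ 501.1 -313.7] [ 85.9 189. ] 16.4 z [0.1813 0.1852 0.1869]
S base 572 [ 485.8 -287.6] [143.2 225. ] 1.1 z [0.0046 0.0091 0.0114]
S stand 1184 [617.8  58. ] [102.9  76.1] 84.1 z [0.1331 0.1379 0.1398]
S tray 1167 [505.  250.1] [151.3 133.2] 19.9 z [0.0081 0.0138 0.0179]
bottle 823 [762.9 120.9] [51.6 59.6] 21.9 z [0.0343 0.0832 0.1216]
rack 3233 [ 754.2 -176.3] [160.3 101.4] 78.6 z [0.0362 0.0456 0.0531]
tip 2717 [718.7 314.2] [ 85.2 125.2] 12.2 z [0.0339 0.0688 0.0725]
```

View pics/crop.png

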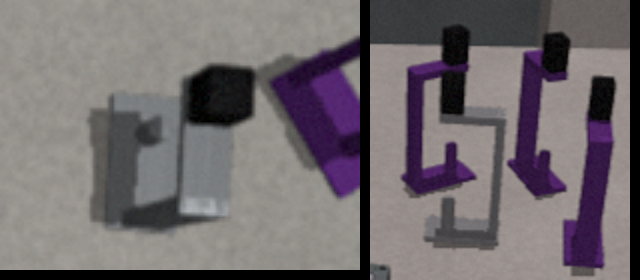

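The crop confirms the grey steel C with the black handle. Its mouth already faces world +x at a yaw of about −4°, and the stand's x is at about −6°. I'll grip the handle with the fingers closing along its x. First move: turn and rise.

Request:
{"method": "send_rows", "body": {
  "rows": [
    [8.5,[0,0,-0.8],9.9],
    [8.5,[0,0,-0.8],9.9],
    [8.5,[0,0,-0.8],9.9],
    [8.5,[0,0,-0.8],9.9],
    [8.5,[0,0,-0.8],9.9],
    [8.5,[0,0,-0.8],9.9],
    [8.5,[0,0,-0.8],9.9],
    [8.5,[0,0,-0.8],9.7]
  ],
  "newtons": 60
}}

```text
t: 1.1
tool_pos: [0.1616, 0.6034, 0.2948]
tool_rot: [2.303, 2.136, -0.002]
contact_force: [1.9, -0.5, 0.4]
opening: 0.0853
grip_force: 0.0
```

```bash
cat >> h.py <<'E'
from scipy.spatial.transform import Rotation as R
def go(x,y,z,yaw):  # remaining shift in tool axes (cm) to world target (m), turn deg
    o=ctrl.get_obs(); M=R.from_rotvec(o['tool_rot']).as_matrix()
    ty=np.degrees(np.arctan2(M[1,1],M[0,1]))
    print('t',round(o['t'],2),'pos',np.round(o['tool_pos'],4),'yaw',round(ty,2),'tilt',np.round(M[:,2],3),'q6',round(o['q'][5],2),
     'shift',np.round(M.T@(np.array([x,y,z])-o['tool_pos'])*100,2),'turn',round(ty-yaw,2),'F',np.round(o['contact_force'],1),'op',round(o['opening'],4),'g',round(o['grip_force'],1))
E
python3 -c "
from h import *
go(.507,-.2515,.28,-4)"
```

```text
t 1.1 pos [0.1616 0.6034 0.2948] yaw -4.32 tilt [-0.    -0.001 -1.   ] q6 1.27 shift [-82.65  40.88   1.56] turn -0.32 F [ 1.9 -0.5  0.4] op 0.0853 g 0.0
```

Request:
{"method": "send_rows", "body": {
  "rows": [
    [8.5,[-5.1,3.4,0],0],
    [8.5,[-5.1,3.4,0],0],
    [8.5,[-5.1,3.4,0],0],
    [8.5,[-5.1,3.4,0],0],
    [8.5,[-5.1,3.4,0],0],
    [8.5,[-5.1,3.4,0],0],
    [8.5,[-5.1,3.4,0],0],
    [8.5,[-5.1,3.4,0],0],
    [8.5,[-5.1,3.4,0],0],
    [8.5,[-5.1,3.4,0],0]
  ]
}}

```text
t: 2.35
tool_pos: [0.4658, 0.0693, 0.2951]
tool_rot: [-2.298, -2.142, -0.001]
contact_force: [0.5, -0.0, -0.1]
opening: 0.0849
grip_force: 0.0
```

Request:
{"method": "send_rows", "body": {
  "rows": [
    [8.5,[-5.2,1.2,0.2],0],
    [8.5,[-5.2,1.2,0.2],0],
    [8.5,[-5.2,1.2,0.2],0],
    [8.5,[-5.2,1.2,0.2],0],
    [8.5,[-5.2,1.2,0.2],0],
    [8.5,[-5.0,0.5,0.2],0]
  ]
}}

```text
t: 3.1
tool_pos: [0.5084, -0.2443, 0.2825]
tool_rot: [-2.297, -2.142, 0.0]
contact_force: [0.6, 0.4, -0.2]
opening: 0.0849
grip_force: 0.0
```

```bash
python3 -c "
from h import *
go(.507,-.2515,.193,-4)"
```

```text
t 3.1 pos [ 0.5084 -0.2443  0.2825] yaw -4.01 tilt [-0.001  0.001 -1.   ] q6 -0.51 shift [-0.73 -0.08  8.95] turn -0.01 F [ 0.6  0.4 -0.2] op 0.0849 g 0.0
```

Request:
{"method": "send_rows", "body": {
  "rows": [
    [8.5,[-0.7,-0.1,2.0],0],
    [8.5,[0,0,2.5],0],
    [8.5,[0,0,2.5],0],
    [8.5,[0,0,1.7],0],
    [8.5,[0,0,0],0],
    [8.5,[0,0,0],0]
  ]
}}

```text
t: 3.85
tool_pos: [0.5076, -0.2494, 0.1973]
tool_rot: [2.296, 2.142, 0.001]
contact_force: [-0.1, 0.8, 0.2]
opening: 0.0849
grip_force: 0.0
```

```bash
python3 -c "
from h import *
go(.507,-.2515,.194,-4)
d=grab('top');a=cv2.resize(d['frame'][200:340,340:520],None,fx=3,fy=3);d=grab('side');b=cv2.resize(d['frame'][120:270,270:420],None,fx=2.8,fy=2.8)
im=np.zeros((420,960,3),np.uint8);im[:,:540]=a;im[:,540:]=b;cv2.imwrite('pics/g1.png',cv2.resize(im,(800,350))[...,::-1])"
```

```text
t 3.85 pos [ 0.5076 -0.2494  0.1973] yaw -3.98 tilt [ 0.001 -0.001 -1.   ] q6 -0.52 shift [-0.21 -0.04  0.33] turn 0.02 F [-0.1  0.8  0.2] op 0.0849 g 0.0
```

View pics/g1.png

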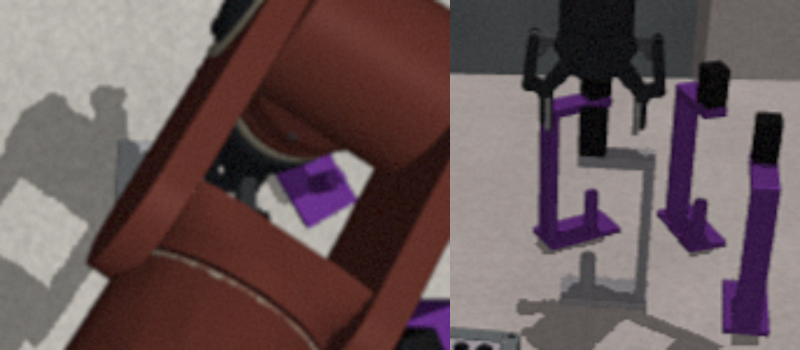

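The fingers, at crop columns 547 and 637, straddle the handle at 592 evenly. Closing now.

Request:
{"method": "send_rows", "body": {
  "rows": [
    [2.5,[-0.2,0,0.3],0],
    [2.0,[0,0,0],0],
    [2.0,[0,0,0],0],
    [2.0,[0,0,0],0],
    [2.0,[0,0,0],0],
    [2.0,[0,0,0],0],
    [2.0,[0,0,0],0]
  ],
  "newtons": 90
}}

```text
t: 4.82
tool_pos: [0.5071, -0.2516, 0.1936]
tool_rot: [2.297, 2.142, 0.0]
contact_force: [-1.3, -0.6, 1.0]
opening: 0.0292
grip_force: 89.4
```

```bash
python3 -c "
from h import *
go(.507,-.2515,.194,-4)"
```

```text
t 4.83 pos [ 0.5071 -0.2516  0.1936] yaw -4.0 tilt [ 0. -0. -1.] q6 -0.52 shift [ 0.01 -0.01 -0.04] turn -0.0 F [-1.3 -0.6  1. ] op 0.0292 g 89.4
```

Request:
{"method": "send_rows", "body": {
  "rows": [
    [2.0,[0,0,-0.7],0],
    [2.0,[0,0,-0.8],0],
    [2.0,[1.5,-0.3,-0.5],0],
    [2.0,[3,-0.6,0],0],
    [2.0,[4,-0.8,0],0.5],
    [2.0,[4.5,-0.8,0],0.5],
    [2.0,[4.5,-0.8,0],0.5],
    [2.0,[4.5,-0.8,0],0.5],
    [2.0,[4.5,-0.8,0],0],
    [2.0,[3.0,-0.4,0],0]
  ]
}}

```text
t: 6.08
tool_pos: [0.4786, 0.0495, 0.2134]
tool_rot: [-2.332, -2.104, -0.001]
contact_force: [0.5, -0.4, -5.4]
opening: 0.0293
grip_force: 89.2
```

Request:
{"method": "send_rows", "body": {
  "rows": [
    [2.0,[1.5,0,0],0],
    [2.0,[0,0,0],0],
    [2.0,[0,0,0],0]
  ]
}}

```text
t: 6.45
tool_pos: [0.4813, 0.0611, 0.2133]
tool_rot: [2.335, 2.101, -0.001]
contact_force: [-1.3, -0.5, -4.5]
opening: 0.0291
grip_force: 89.2
```

```bash
python3 -c "
from h import *
go(.469,.0731,.202,-6)
d=grab('side');Q=pts(d);cv2.imwrite('pics/s2.png',cv2.resize(d['frame'][130:380,200:460],None,fx=2.3,fy=2.3)[...,::-1])
"
```

```text
t 6.45 pos [0.4813 0.0611 0.2133] yaw -6.05 tilt [-0.    -0.001 -1.   ] q6 0.08 shift [ 1.07 -1.35  1.13] turn -0.05 F [-1.3 -0.5 -4.5] op 0.0291 g 89.2
```

View pics/s2.png

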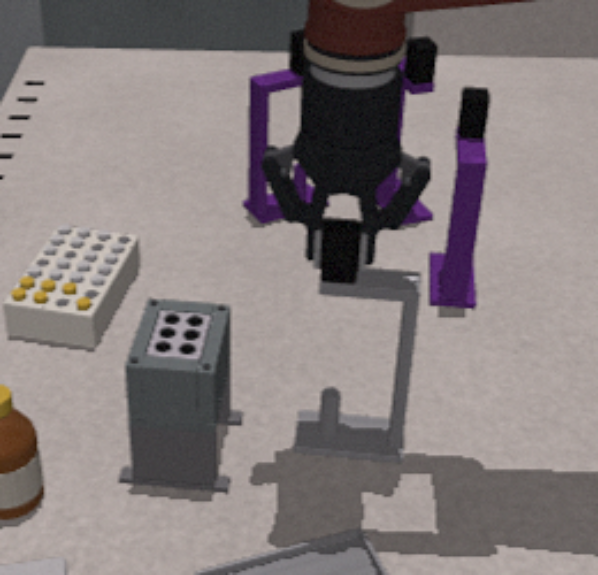

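The ejector hangs in front of the stand. I'll check its tilt in the depth data.

Run:
```python
from h import *
d=dict(np.load('/tmp/side.npz'));Q=pts(d);f=d['frame'].astype(int)
o=ctrl.get_obs();c=o['tool_pos'][:2];a=np.radians(-6)
L=(Q[...,:2]-c)@np.array([[np.cos(a),-np.sin(a)],[np.sin(a),np.cos(a)]])
z=Q[...,2]; near=(abs(L[...,0])<.1)&(abs(L[...,1])<.035)
base=near&(z>.012)&(z<.04)&(L[...,0]>-.085)
for lo in np.arange(-.08,.04,.015):
    m=base&(L[...,0]>lo)&(L[...,0]<lo+.015)
    if m.sum()>3: print('base',round(lo,3),m.sum(),np.round(np.median(z[m]),4),np.round(np.nanpercentile(L[m][:,1],[3,97]),4))
for zz in np.arange(.04,.2,.02):
    m=near&(abs(z-zz)<.01)&(L[...,0]<-.045)
    if m.sum()>3: print('spine',round(zz,2),m.sum(),np.round(np.nanpercentile(L[m][:,0],[5,50,95]),4),np.round(np.median(L[m][:,1]),4))
for zz in (.04,.05,.06,.07):
    m=near&(abs(z-zz)<.005)&(abs(L[...,0])<.02)
    if m.sum()>3: print('pin',zz,m.sum(),np.round(np.nanpercentile(L[m][:,0],[5,50,95]),4),np.round(np.max(L[m][:,1]),4),np.round(z[m].max(),4))
for lo in np.arange(-.075,-.02,.012):
    m=near&(z>.19)&(z<.215)&(L[...,0]>lo)&(L[...,0]<lo+.012)
    if m.sum()>3: print('arm',round(lo,3),np.round(np.percentile(z[m],[50,90]),4))
```

```text
base -0.08 15 0.0291 [0.0102 0.0261]
base -0.065 94 0.0301 [-0.0192  0.0264]
base -0.05 135 0.0294 [-0.0242  0.0263]
base -0.035 133 0.0294 [-0.0232  0.0263]
base -0.02 129 0.0295 [-0.0242  0.0252]
base -0.005 90 0.0298 [0.0013 0.0258]
base 0.01 130 0.0297 [-0.0249  0.0251]
base 0.025 53 0.0289 [-0.0263  0.0254]
spine 0.04 87 [-0.0659 -0.0566 -0.0474] 0.0135
spine 0.06 46 [-0.0657 -0.0599 -0.0546] 0.014
spine 0.08 49 [-0.0658 -0.0599 -0.0547] 0.0136
spine 0.1 51 [-0.0658 -0.0603 -0.0546] 0.0134
spine 0.12 51 [-0.0655 -0.0594 -0.0546] 0.0145
spine 0.14 59 [-0.0659 -0.06   -0.0547] 0.0142
spine 0.16 51 [-0.0655 -0.0598 -0.0548] 0.014
spine 0.18 55 [-0.0659 -0.0602 -0.0547] 0.0143
pin 0.04 29 [-0.0061  0.0012  0.0101] 0.0105 0.0444
pin 0.05 27 [-0.0064  0.0017  0.0082] 0.0099 0.0549
pin 0.06 29 [-0.006   0.0005  0.0086] 0.0106 0.0648
pin 0.07 51 [-0.0072  0.0007  0.0091] 0.0098 0.075
arm -0.075 [0.2038 0.2059]
arm -0.063 [0.2048 0.2063]
arm -0.051 [0.205  0.2062]
arm -0.039 [0.2051 0.2067]
arm -0.027 [0.2049 0.2063]
```

Request:
{"method": "send_rows", "body": {
  "rows": [
    [2.0,[0.5,0,0.4],0],
    [2.0,[0.6,0,0.5],0],
    [2.0,[0,0,0.3],0],
    [2.0,[0,0,0],0],
    [2.0,[0,0,0],0]
  ]
}}

```text
t: 7.12
tool_pos: [0.4824, 0.0727, 0.2013]
tool_rot: [2.335, 2.102, -0.0]
contact_force: [0.9, 0.4, -3.6]
opening: 0.0288
grip_force: 89.1
```

```bash
python3 -c "
from h import *
go(.617,.0577,.201,-6)"
```

```text
t 7.12 pos [0.4824 0.0727 0.2013] yaw -6.0 tilt [ 0. -0. -1.] q6 0.1 shift [-0.09 13.54  0.04] turn -0.0 F [ 0.9  0.4 -3.6] op 0.0288 g 89.1
```

Request:
{"method": "send_rows", "body": {
  "rows": [
    [2.0,[-0.1,1.0,0],0],
    [2.0,[0,1.5,0],0],
    [2.0,[0,1.5,0],0],
    [2.0,[0,1.5,0],0],
    [2.0,[0,1.5,0],0],
    [2.0,[0,1.5,0],0],
    [2.0,[0,1.5,0],0],
    [2.0,[0,1.5,0],0]
  ]
}}

```text
t: 8.12
tool_pos: [0.5977, 0.0597, 0.2012]
tool_rot: [-2.335, -2.102, 0.0]
contact_force: [0.7, 0.4, -3.7]
opening: 0.0289
grip_force: 89.3
```

Request:
{"method": "send_rows", "body": {
  "rows": [
    [2.0,[0,1.0,0],0],
    [2.0,[0,1.0,0],0],
    [2.0,[0,0,0],0],
    [2.0,[0,0,0],0]
  ]
}}

```text
t: 8.62
tool_pos: [0.6163, 0.0577, 0.2012]
tool_rot: [-2.334, -2.102, 0.001]
contact_force: [-0.5, 0.2, -4.4]
opening: 0.0287
grip_force: 89.5
```

```bash
python3 -c "
from h import *
go(.617,.0577,.201,-6)"
```

```text
t 8.62 pos [0.6163 0.0577 0.2012] yaw -6.0 tilt [-0.001  0.    -1.   ] q6 0.08 shift [0.   0.07 0.02] turn 0.0 F [-0.5  0.2 -4.4] op 0.0287 g 89.5
```

Request:
{"method": "send_rows", "body": {
  "rows": [
    [2.0,[0,0,-0.6],0],
    [2.0,[0,0,-0.6],0],
    [2.0,[0,0,-0.4],0],
    [2.0,[0,0,-0.4],0],
    [2.0,[0,0,-0.4],0],
    [2.0,[0,0,-0.4],0],
    [2.0,[0,0,-0.4],0],
    [2.0,[0,0,0],0]
  ]
}}

```text
t: 9.62
tool_pos: [0.6162, 0.0577, 0.2339]
tool_rot: [-2.334, -2.102, 0.001]
contact_force: [-1.3, 0.6, -8.4]
opening: 0.0288
grip_force: 90.3
```

Request:
{"method": "send_rows", "body": {
  "rows": [
    [2.0,[0,0,-0.4],0],
    [2.0,[0,0,-0.4],0],
    [2.0,[0,0,-0.4],0],
    [2.0,[0,0,-0.3],0],
    [2.0,[0,0,0],0],
    [2.0,[0,0,0],0]
  ]
}}

```text
t: 10.38
tool_pos: [0.6167, 0.0577, 0.2485]
tool_rot: [2.334, 2.102, 0.001]
contact_force: [0.8, 0.9, -7.8]
opening: 0.0291
grip_force: 90.5
```

```bash
cat >> h.py <<'E'
def insert_top(n='side'):
    d=grab(n);P=pts(d);a=np.radians(-6)
    L=(P[...,:2]-[.618,.0577])@np.array([[np.cos(a),-np.sin(a)],[np.sin(a),np.cos(a)]])
    m=(abs(L[...,0])<.02)&(abs(L[...,1])<.03)&(P[...,2]>.12)&(P[...,2]<.19)
    print(m.sum(),'insert z',np.round(np.percentile(P[m][:,2],[10,50,80,90,97]),4) if m.sum() else '')
    return d
E
python3 -c "
from h import *
go(.617,.0577,.2486,-6)
d=insert_top();cv2.imwrite('pics/s3.png',cv2.resize(d['frame'][150:360,200:400],None,fx=2.7,fy=2.7)[...,::-1])
"
```

```text
t 10.38 pos [0.6167 0.0577 0.2485] yaw -6.0 tilt [ 0. -0. -1.] q6 0.08 shift [ 0.    0.03 -0.01] turn 0.0 F [ 0.8  0.9 -7.8] op 0.0291 g 90.5
388 insert z [0.1693 0.1711 0.172  0.1724 0.1731]
```

View pics/s3.png

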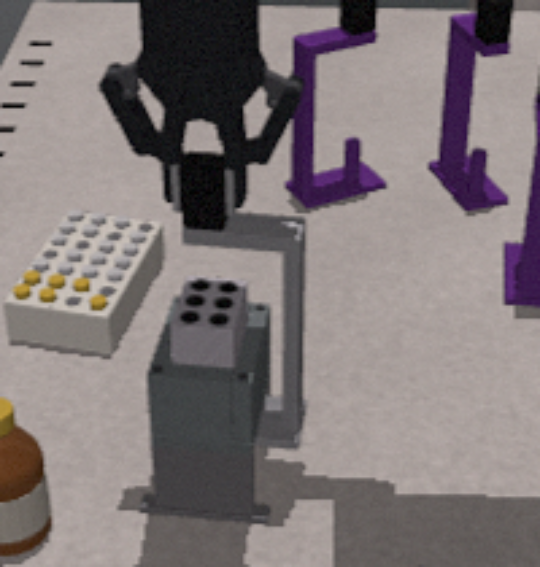

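The insert stands about 33 mm proud (crop (210,320)), so it is past the catch point. I'll lower the ejector and check that the catches hold.

Request:
{"method": "send_rows", "body": {
  "rows": [
    [2.0,[0,0,0.4],0],
    [2.0,[0,0,0.4],0],
    [2.0,[0,0,0.5],0],
    [2.0,[0,0,0.6],0],
    [2.0,[0,0,0.7],0],
    [2.0,[0,0,0.7],0],
    [2.0,[0,0,0.7],0],
    [2.0,[0,0,0.5],0],
    [2.0,[0,0,0.2],0],
    [2.0,[0,0,0],0]
  ]
}}

```text
t: 11.68
tool_pos: [0.6166, 0.0577, 0.2013]
tool_rot: [-2.335, -2.102, 0.0]
contact_force: [-0.0, -0.2, -4.2]
opening: 0.0288
grip_force: 90.8
```

```bash
python3 -c "
from h import *
go(.469,.0733,.201,-6)
insert_top()
"
```

```text
t 11.68 pos [0.6166 0.0577 0.2013] yaw -6.0 tilt [-0. -0. -1.] q6 0.08 shift [ 1.000e-02 -1.484e+01  3.000e-02] turn 0.0 F [-0.  -0.2 -4.2] op 0.0288 g 90.8
320 insert z [0.165  0.1669 0.1688 0.1853 0.1886]
```

The catches hold it. Withdrawing.

Request:
{"method": "send_rows", "body": {
  "rows": [
    [2.0,[0,-1.0,0],0],
    [2.0,[0,-1.8,0],0],
    [2.0,[0,-1.8,0],0],
    [2.0,[0,-1.8,0],0],
    [2.0,[0,-1.8,0],0],
    [2.0,[0,-1.8,0],0],
    [2.0,[0,-1.8,0],0],
    [2.0,[0,-1.8,0],0],
    [2.0,[0,-1.2,0],0],
    [2.0,[-1.0,0,-0.2],0]
  ]
}}

```text
t: 12.98
tool_pos: [0.4676, 0.0633, 0.2034]
tool_rot: [2.333, 2.104, 0.0]
contact_force: [0.7, -0.4, -3.6]
opening: 0.0293
grip_force: 90.8
```

Request:
{"method": "send_rows", "body": {
  "rows": [
    [2.0,[-2.0,0,-0.2],0],
    [2.0,[-3.5,0,0],0],
    [2.0,[-4,0,0],0],
    [2.0,[-4,0,0],0],
    [2.0,[-3,0,0],0],
    [2.0,[-1.5,0,0],0],
    [2.0,[0,0,0.5],0],
    [2.0,[0,0,0.2],0],
    [2.0,[0,0,0],0]
  ]
}}

```text
t: 14.1
tool_pos: [0.4494, -0.1148, 0.1978]
tool_rot: [-2.332, -2.103, 0.0]
contact_force: [0.6, -0.2, -3.5]
opening: 0.0291
grip_force: 90.8
```

```bash
python3 -c "
from h import *
go(.469,-.12,.1938,-6)
"
```

```text
t 14.1 pos [ 0.4494 -0.1148  0.1978] yaw -5.91 tilt [-0.001  0.001 -1.   ] q6 -0.31 shift [-0.31  2.01  0.39] turn 0.09 F [ 0.6 -0.2 -3.5] op 0.0291 g 90.8
```

Request:
{"method": "send_rows", "body": {
  "rows": [
    [2.0,[0,0,0.2],0],
    [2.0,[0,0,0.1],0],
    [2.0,[0,0,0.1],0],
    [2.0,[0,0,0.05],0],
    [2.0,[0,0,0],0]
  ]
}}

```text
t: 14.72
tool_pos: [0.4495, -0.1158, 0.1938]
tool_rot: [-2.335, -2.102, -0.0]
contact_force: [-0.4, -1.0, -4.4]
opening: 0.0289
grip_force: 90.8
```

Request:
{"method": "send_rows", "body": {
  "rows": [
    [2.0,[0,0,0.05],0],
    [2.0,[0,0,0.05],0],
    [2.0,[0,0,0],0],
    [2.0,[0,0,0],0]
  ]
}}

```text
t: 15.22
tool_pos: [0.4497, -0.1159, 0.1936]
tool_rot: [2.334, 2.102, 0.0]
contact_force: [-2.1, 1.1, 2.6]
opening: 0.0292
grip_force: 91.6
```

Contact: the vertical force has turned positive. Opening and retreating upward.

Request:
{"method": "send_rows", "body": {
  "rows": [
    [3.6,[0,0,0],0],
    [5,[0,0,0],0],
    [8.5,[0,0,0],0],
    [8.5,[0,0,0],0],
    [8.5,[0,0,0],0],
    [8.5,[0,0,-1],0],
    [8.5,[0,0,-3],0],
    [8.5,[0,0,-4],0],
    [8.5,[0,0,-3],0],
    [8.5,[0,0,0],0]
  ]
}}

```text
t: 16.48
tool_pos: [0.4508, -0.1164, 0.3069]
tool_rot: [2.33, 2.098, 0.004]
contact_force: [0.6, -0.5, -0.5]
opening: 0.085
grip_force: 0.0
```

```bash
python3 -c "
from h import *
go(.618,.0577,.30,-6)
d=insert_top();cv2.imwrite('pics/s4.png',d['frame'][...,::-1])
"
```

```text
t 16.48 pos [ 0.4508 -0.1164  0.3069] yaw -5.99 tilt [ 0.006 -0.003 -1.   ] q6 -0.31 shift [19.06 14.8   0.75] turn 0.01 F [ 0.6 -0.5 -0.5] op 0.085 g 0.0
392 insert z [0.1649 0.1668 0.1675 0.168  0.1686]
```

View pics/s4.png

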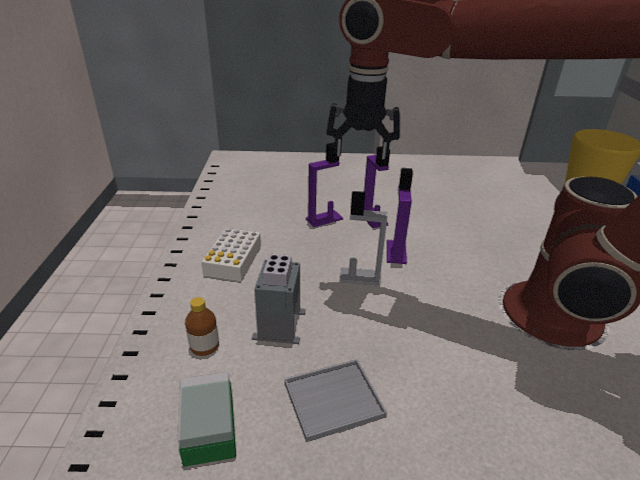

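The ejector stands upright at (365,240), clear of the stand, and the insert is proud at (278,268). Moving above the insert.

Request:
{"method": "send_rows", "body": {
  "rows": [
    [8.5,[2,1.5,0],0],
    [8.5,[3.5,2.7,0],0],
    [8.5,[3.5,2.7,0],0],
    [8.5,[3.5,2.7,0],0],
    [8.5,[3.5,2.7,0],0],
    [8.5,[2.1,1.7,0],0],
    [8.5,[1.0,0.8,0],0],
    [8.5,[0,0,0],0],
    [8.5,[0,0,0],0]
  ]
}}

```text
t: 17.65
tool_pos: [0.6161, 0.0579, 0.3025]
tool_rot: [-2.335, -2.101, 0.001]
contact_force: [-0.2, 0.2, -0.3]
opening: 0.0848
grip_force: 0.0
```

Run:
```python
from h import *
d=grab('side');Q=pts(d)
m=(abs(Q[...,2]-.1665)<.005)&(abs(Q[...,0]-.618)<.06)&(abs(Q[...,1]-.058)<.06)
r=cv2.minAreaRect((Q[m][:,:2]*1000).astype(np.float32));print(m.sum(),r)
go(.618,.0577,.143,-6)
```

```text
498 ((617.8008422851562, 58.45861053466797), (67.26518249511719, 46.145938873291016), 83.87957763671875)
t 17.7 pos [0.6161 0.0579 0.3028] yaw -6.05 tilt [-0. -0. -1.] q6 0.08 shift [1.000e-02 1.900e-01 1.598e+01] turn -0.05 F [ 0.2 -0.2 -0.3] op 0.0847 g 0.0
```

Request:
{"method": "send_rows", "body": {
  "rows": [
    [8.5,[0,0.2,2],0],
    [8.5,[0,0,4],0],
    [8.5,[0,0,4],0],
    [8.5,[0,0,3],0],
    [8.5,[0,0,1.5],0],
    [8.5,[0,0,1.0],0],
    [8.5,[0,0,0.6],0],
    [8.5,[0,0,0],0],
    [8.5,[0,0,0],0]
  ]
}}

```text
t: 18.82
tool_pos: [0.6193, 0.0585, 0.143]
tool_rot: [2.334, 2.101, 0.002]
contact_force: [-0.1, -0.1, 0.6]
opening: 0.0852
grip_force: 0.0
```

```bash
python3 -c "
from h import *
go(.618,.0577,.138,-6)"
```

```text
t 18.82 pos [0.6193 0.0585 0.143 ] yaw -6.0 tilt [ 0.002 -0.    -1.   ] q6 0.08 shift [-0.09 -0.12  0.5 ] turn 0.0 F [-0.1 -0.1  0.6] op 0.0852 g 0.0
```

Request:
{"method": "send_rows", "body": {
  "rows": [
    [8.5,[0,-0.1,0.4],0],
    [6.0,[0,0,0],0],
    [5.2,[0,0,0],0],
    [5.2,[0,0,0],0],
    [5.2,[0,0,0],0],
    [5.0,[0,0,0],0],
    [4.8,[0,0,0],0],
    [4.8,[0,0,0],0]
  ],
  "newtons": 30
}}

```text
t: 19.82
tool_pos: [0.6177, 0.0586, 0.1378]
tool_rot: [-2.335, -2.102, -0.0]
contact_force: [-0.7, 0.6, 0.2]
opening: 0.0479
grip_force: 0.0
```

Request:
{"method": "send_rows", "body": {
  "rows": [
    [4.4,[0,0,0],0],
    [4.2,[0,0,0],0],
    [4.0,[0,0,0],0],
    [4.0,[0,0,0],0],
    [4.0,[0,0,0],0]
  ]
}}

```text
t: 20.45
tool_pos: [0.6177, 0.0586, 0.138]
tool_rot: [2.335, 2.102, 0.0]
contact_force: [-1.1, 0.2, 2.4]
opening: 0.0455
grip_force: 31.4
```

```bash
python3 -c "
from h import *
go(.618,.0577,.138,-6)"
```

```text
t 20.45 pos [0.6177 0.0586 0.138 ] yaw -6.0 tilt [ 0. -0. -1.] q6 0.08 shift [-0.08  0.03  0.  ] turn -0.0 F [-1.1  0.2  2.4] op 0.0455 g 31.4
```

Request:
{"method": "send_rows", "body": {
  "rows": [
    [4.0,[0,0,0],0],
    [4.0,[0,0,0],0],
    [4.0,[0,0,-0.3],0],
    [4.0,[0,0,-0.5],0],
    [4.0,[0,0,-0.7],0],
    [4.0,[0,0,-0.8],0],
    [4.0,[0,0,-0.8],0],
    [4.0,[0,0,-0.8],0],
    [4.0,[0,0,-0.8],0],
    [4.0,[0,0,0],0]
  ],
  "newtons": 80
}}

```text
t: 21.7
tool_pos: [0.6183, 0.0586, 0.1861]
tool_rot: [2.334, 2.101, 0.002]
contact_force: [-0.1, -0.1, -2.7]
opening: 0.0446
grip_force: 81.8
```

```bash
python3 -c "
from h import *
go(.505,.25,.22,-6)
d=insert_top();"
```

```text
t 21.7 pos [0.6183 0.0586 0.1861] yaw -6.0 tilt [ 0.002 -0.    -1.   ] q6 0.08 shift [ 17.85 -13.26  -3.42] turn 0.0 F [-0.1 -0.1 -2.7] op 0.0446 g 81.8
140 insert z [0.1561 0.1627 0.168  0.1738 0.1859]
```

Request:
{"method": "send_rows", "body": {
  "rows": [
    [4.0,[0,0,-1.5],0],
    [4.0,[0,0,-2],0],
    [4.0,[2,-1.5,-0.5],0],
    [4.0,[3,-2.2,0],0],
    [4.0,[3,-2.2,0],0],
    [4.0,[3,-2.2,0],0],
    [4.0,[3,-2.2,0],0],
    [4.0,[2.4,-1.8,0],0],
    [4.0,[1.4,-1.1,0],0],
    [4.0,[0,0,0],0]
  ]
}}

```text
t: 23.0
tool_pos: [0.5042, 0.2504, 0.2252]
tool_rot: [2.332, 2.104, 0.0]
contact_force: [0.5, -0.2, -2.3]
opening: 0.0446
grip_force: 82.2
```

Run:
```python
from h import *
go(.505,.25,.038,-6)
d=grab('side');Q=pts(d);o=ctrl.get_obs()['tool_pos']
f=d['frame'][230:470,200:440]
m=(abs(Q[...,0]-o[0])<.03)&(abs(Q[...,1]-o[1])<.05)&(Q[...,2]<.25)&(Q[...,2]>.08)
print(np.round(np.percentile(Q[m][:,2],[1,50,99]),4))
# front (+y) face lowest z : 
fm=m&(Q[...,1]>o[1]+.02); print(fm.sum(),np.round(np.nanpercentile(Q[fm][:,2],[1,99]),4))
cv2.imwrite('pics/s5.png',cv2.resize(d['frame'][180:420,230:430],None,fx=2.4,fy=2.4)[...,::-1])
```

```text
t 23.0 pos [0.5042 0.2504 0.2252] yaw -5.88 tilt [ 0. -0. -1.] q6 0.43 shift [-0.03  0.07 18.72] turn 0.12 F [ 0.5 -0.2 -2.3] op 0.0446 g 82.2
[0.1934 0.2275 0.2495]
771 [0.1934 0.2495]
```

View pics/s5.png

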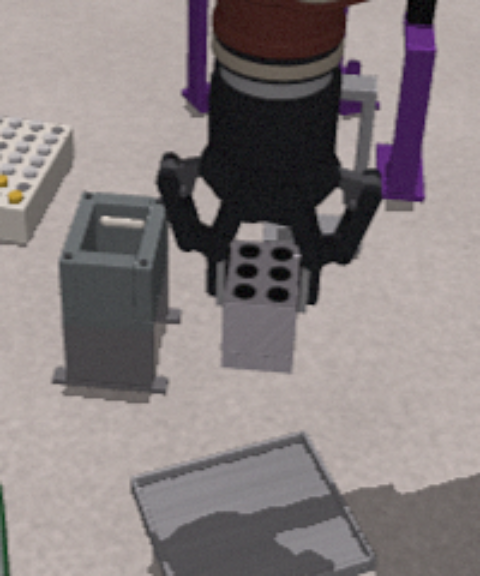

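The insert hangs straight over the tray. Lowering.

Request:
{"method": "send_rows", "body": {
  "rows": [
    [4.0,[0,0,1.5],0],
    [4.0,[0,0,3],0],
    [4.0,[0,0,3],0],
    [4.0,[0,0,3],0],
    [4.0,[0,0,3],0],
    [4.0,[0,0,2],0],
    [4.0,[0,0,1.5],0],
    [4.0,[0,0,0.8],0],
    [4.0,[0,0,0],0],
    [4.0,[0,0,0],0]
  ]
}}

```text
t: 24.3
tool_pos: [0.5058, 0.2497, 0.0479]
tool_rot: [2.334, 2.102, 0.003]
contact_force: [0.2, 0.5, -3.4]
opening: 0.0448
grip_force: 82.2
```

Request:
{"method": "send_rows", "body": {
  "rows": [
    [4.0,[0,0,0.3],0],
    [4.0,[0,0,0.2],0],
    [4.0,[0,0,0.15],0],
    [4.0,[0,0,0.1],0],
    [4.0,[0,0,0],0]
  ]
}}

```text
t: 24.92
tool_pos: [0.5049, 0.2494, 0.0392]
tool_rot: [-2.335, -2.102, 0.0]
contact_force: [-0.5, -0.8, -3.1]
opening: 0.0444
grip_force: 82.2
```

Request:
{"method": "send_rows", "body": {
  "rows": [
    [4.0,[0,0,0.05],0],
    [4.0,[0,0,0.05],0],
    [4.0,[0,0,0],0],
    [4.0,[0,0,0],0]
  ]
}}

```text
t: 25.42
tool_pos: [0.505, 0.2494, 0.0383]
tool_rot: [-2.335, -2.102, -0.0]
contact_force: [0.9, -0.5, -3.2]
opening: 0.0448
grip_force: 82.2
```

Request:
{"method": "send_rows", "body": {
  "rows": [
    [4.0,[0,0,0.05],0],
    [4.0,[0,0,0],0],
    [4.0,[0,0,0],0]
  ]
}}

```text
t: 25.8
tool_pos: [0.5051, 0.2494, 0.0379]
tool_rot: [2.335, 2.102, 0.0]
contact_force: [-0.8, -0.4, -2.0]
opening: 0.0445
grip_force: 82.3
```

Request:
{"method": "send_rows", "body": {
  "rows": [
    [4.0,[0,0,0.05],0],
    [4.0,[0,0,0],0],
    [4.0,[0,0,0],0]
  ]
}}

```text
t: 26.18
tool_pos: [0.5051, 0.2494, 0.0378]
tool_rot: [2.335, 2.102, -0.0]
contact_force: [-3.6, -1.3, 4.9]
opening: 0.0448
grip_force: 82.9
```

Contact. Releasing gently and going straight up.

Request:
{"method": "send_rows", "body": {
  "rows": [
    [4.8,[0,0,0],0],
    [5.2,[0,0,0],0],
    [6.5,[0,0,0],0],
    [8.5,[0,0,0],0],
    [8.5,[0,0,0],0],
    [8.5,[0,0,0],0],
    [8.5,[0,0,-1],0],
    [8.5,[0,0,-3],0],
    [8.5,[0,0,-5],0],
    [8.5,[0,0,-5],0]
  ]
}}

```text
t: 27.42
tool_pos: [0.5048, 0.2493, 0.1792]
tool_rot: [2.335, 2.102, 0.0]
contact_force: [1.2, 0.7, -0.2]
opening: 0.085
grip_force: 0.0
```

Request:
{"method": "send_rows", "body": {
  "rows": [
    [8.5,[0,0,-5],0],
    [8.5,[0,0,-3],0],
    [8.5,[0,0,0],0],
    [8.5,[0,0,0],0]
  ]
}}

```text
t: 27.92
tool_pos: [0.5044, 0.2492, 0.2562]
tool_rot: [-2.334, -2.102, 0.002]
contact_force: [0.1, 0.4, -0.7]
opening: 0.0855
grip_force: 0.0
```

```bash
python3 -c "
from h import *
go(.505,.25,.2,-6)
d=grab('side');cv2.imwrite('pics/s6.png',d['frame'][...,::-1])
Q=pts(d);m=(abs(Q[...,0]-.505)<.06)&(abs(Q[...,1]-.25)<.06)&(Q[...,2]>.055)&(Q[...,2]<.075);print(m.sum(),np.percentile(Q[m][:,2],[5,50,95]),cv2.minAreaRect((Q[m][:,:2]*1000).astype(np.float32)))"
```

```text
t 27.93 pos [0.5044 0.2492 0.2562] yaw -6.0 tilt [-0.002 -0.    -1.   ] q6 0.43 shift [0.09 0.06 5.62] turn -0.0 F [ 0.1  0.4 -0.7] op 0.0855 g 0.0
860 [0.05869871 0.06580239 0.06773555] ((506.3643798828125, 249.08413696289062), (66.43466186523438, 45.994041442871094), 83.94529724121094)
```

View pics/s6.png

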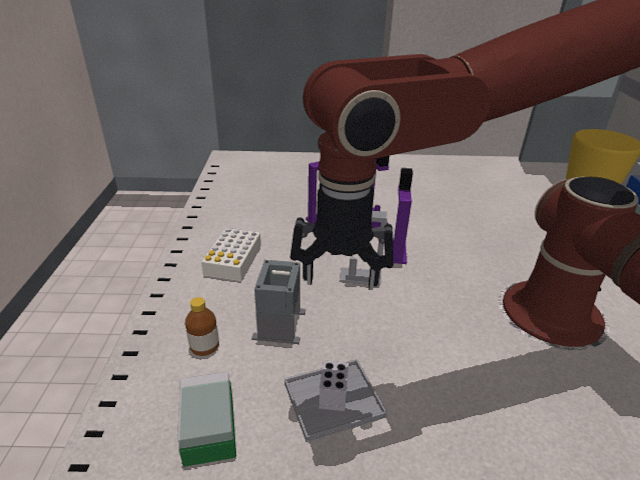

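The insert stands upright in the tray at (335,388). The stand is empty, the ejector is still upright behind the gripper at (360,270), and the other things are where they were.

```bash
python3 -c "
from station import ctrl
print(ctrl.finish_job())"
```

```text
the job is handed in; nothing more can be done
None
```

The job is handed in at about 28 s of the 64 s limit: the insert stands upright in the steel tray, the ejector stands upright on the bench clear of the stand, and the bottle, tube rack and tip box were not touched.

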